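Stand the packing board on its kickstand

TASK

Two picture boards are parked upright in slotted holders on the packing bench; only one of them has a hinged kickstand leg on its back. Swing that leg all the way out until it stands square to the board, then lift that board out of its holder and stand it up on its bottom edge and leg in the middle of the rubber mat, square to the mat and with its picture still towards the robot, leaning back and standing by itself. Do not let it fall over, and leave the other board in its holder.

Things in the scene. Friction and masses are not known exactly. Their poses are not given: they have to be found in the camera images.
- board_lug (a point): Middle of the gripping lug of the board with the leg. Grey plastic panel 140 wide (y), 8 thick (x), 150 mm high, about 0.26 kg; from the middle of its top edge rises a lug 40 wide, 8 thick, 50 mm high. This point is half-way up the lug, 175 mm above the board's bottom edge, mid-thickness. x points out of its back (the picture, on -x, faces the robot), z up the board.
- rack_a: Black holder of this board, fixed, 90 x 170 mm; origin under its middle, axes as the board's. The board stands on its 6 mm base, side edges in slots open at the top that end 66 mm above the bench, with 1.5 mm play before and behind (it may lean 3 degrees); lifted 65 mm straight up it is free. Open in the middle behind the board.
- leg (a joint): Leg angle, rad: 0 folded flat on the board's back, 1.571 fully out at its stop, square to it. The hinge line runs up the back, 8 mm in +x from board_lug. Opening swings it from along the board's +y to along +x (clockwise from above); light friction (0.3 N at the ear), stays where left. The plate goes 52 mm out from the hinge, foot at its low corner; standing on it the board leans back 10 degrees.
- leg_tab (a point): Middle of the leg's ear, 100 mm out from the hinge line. The leg is a 6 mm aluminium plate; the ear, at its top, is 45 mm high (100 to 145 mm above the board's bottom edge) and ends 130 mm from the hinge: folded, it sticks out 60 mm past the board's +y edge, to be pushed from the picture side or pinched. y points out along the ear, -x out of its picture-side face, z up.
- mat_center (a point): Middle of the upper face of a square rubber mat, 200 x 200 mm, 3 mm thick, fixed to the bench. x points away from the robot, y to its left, z up; its sides lie along x and y.
- spare_lug (a point): Middle of the lug of the other board: same panel, lug and holder, but no leg on its back. To be left alone.
Things that resemble listed ones, but are neither listed nor needed, are in the scene too. What is shaped like the part that bears board_lug but yellow is not meant.

How it is judged:
By the outcome, as a careful person would: the job done as asked, in the order asked, and still so for the second after the job is handed in, with the robot touching nothing.
It also fails if it takes over 64 s, if anything falls off the work surface, if the arm or the gripper's body presses on something with over 40 N, if the wrist force passes 120 N, or if a joint passes its speed limit or range.

ROBOT

A 6-joint arm with a two-finger parallel gripper is mounted at the origin on the work surface. World frame = base frame: x ahead of the robot, y to its left, z up, the work surface at z = 0. Lengths are in mm, angles in rad, forces in N, time in s.
With the tool pointing down it reaches from about 350 to 875 mm from the base axis. Payload 4.2 kg.
Tool frame: the origin (TCP) lies at the very end of the fingers, on their centre line; the grasp point (between the pads) lies 19 mm behind it (arm.tcp_to_grasp is the x of the grasp point in the tool frame, in mm); x points along the fingers, z is the direction in which the jaws open and shut, and the axes are right-handed (so a half turn about x gives the same grasp; the last joint's range is limited). The gripper opens to 85 mm and grips with 20 to 120 N. Pads are 22 mm wide; open, the fingers measure 114 mm over their backs; the gripper's body (76 mm by 85 mm) begins 54 mm behind the grasp point. The pads swing forward as they close: fully open they stand 13 mm farther back than shut.
Start: joints at [-0.853, 0.385, 0.008, 0, -1.194, -0.259], TCP at [276.807, -560.337, 231.312] pointing down, gripper open.
Joint ranges: [-3.14, 3.14], [-1.21, 2.06], [-1.07, 1.41], [-3.16, 2.05], [-2.99, -0.16], [-3.1, 3.1]. Speed limits (rad/s): [2.79, 2.79, 3.14, 3.14, 3.14, 3.14].

INTERFACE

Orientations are given as a unit quaternion [x, y, z, w].
In Python, from bench import status, get_image, job, arm gives the robot as it stands.
- The arm moves only by the tool apply_moves, never from a script. Its argument "targets" is text: rows parted by semicolons, each of 5 numbers parted by spaces: the shift along the tool's x, y, z in mm, then the turn about the tool's x in degrees, then the gripper's target within -1 to 1 (shut at 1, half-way at 0, fully open at -1). In form: dx dy dz spin hand; .... A call has 1 to 10 rows; each row is the pose to reach, as a shift and turn from the pose commanded when the call began, along the tool's axes at that moment; what a row does not reach only later rows make up. A row lasts 1/12 s, in which the tool goes at most 41.7 mm and 7.16 degrees, less where a joint would pass 70% of its speed; a pose out of reach is approached as far as the arm can. A call with a gripper value outside its range is refused whole. The fingers move at their own pace and stop on an object; the grip force is fixed at half the most. Time passes only in rows, so rows that repeat a pose let the fingers close. It gives the time, the measured TCP pose, the force and the opening at its end, in the units of the state.
- status.read_state(): the state, without advancing time (a new reading comes with each control period).
- get_image(name): name is "side" or "top"; returns a dict with "img" (480x640x3 uint8, red, green, blue), "mtx" (3x3 intrinsics, pixels), "k1" (the pictures are not rectified: a ray, as slopes to the right and down, at radius r is drawn at 1 + k1 r^2 times it, then the intrinsics apply), "world_from_camera" (4x4, takes a point from camera to world coordinates). Camera axes: x right, y down, z forward; pixel columns grow to the right and rows downward; lengths in mm; the calibration is good to about 2 mm. A picture is of the moment at which its call begins. There is no depth.
- job.job_done(): hands the job in, once; it reports no verdict.
The state is a dict: "clock": time; "joints": joint angles; "joint_vel": joint speeds; "joint_efforts": joint torques, N m; "position": TCP position; "ee_rot": TCP orientation; "contact_force": force on the tool from outside, world axes, zero at the start; "wrist_torque": the same for the moment, N m; "gripper_width": finger opening in mm.
Only numpy, scipy, OpenCV 4.12 (cv2) and the standard library are available. Lean on these libraries where they do the work, as an engineer would, in place of code of your own. Each camera call takes 0.05 s, during which the arm holds its last target.

## Working session

There is one attempt and no reset: what is moved stays moved. The work goes in short steps, Python scripts to look and compute and a tool call to move; the robot and the scene stay as the last step left them, time stands still between calls to the robot, and variables do not carry over. Pictures are saved under pics/ and viewed, and the job is handed in when it is done.

Besides the shell and the picture viewer there is one more tool, called after "Call:" in YAML: its name, and indented under it one key for each argument. apply_moves: Moves the arm, as the interface text tells. Its arguments: {"type":"object","properties":{"targets":{"type":"string"}},"required":["targets"]}

```bash
ls; mkdir -p pics; python3 - <<'E'
from bench import status,get_image,arm
import cv2
print(status.read_state())
print([a for a in dir(arm) if a[0]!='_'])
for n in("side","top"):
    d=get_image(n); cv2.imwrite(f"pics/{n}0.png",d["img"][:,:,::-1]); print(n,d["mtx"],d["k1"],d["world_from_camera"])
E
```

```text
pics
{'clock': 0.0, 'joints': array([-8.53408098e-01,  3.85589417e-01,  6.65841894e-03, -4.73031522e-04,
       -1.19400391e+00, -2.58606223e-01]), 'joint_vel': array([-0.00043596, -0.00122949, -0.00047436,  0.00069613,  0.0006396 ,
        0.00079292]), 'joint_efforts': array([ 3.51107228e-04, -3.92285979e+01,  1.88404495e+01,  4.18626890e+00,
       -4.67028294e-03, -2.12490488e-05]), 'position': array([ 276.55272521, -559.85389593,  230.21835336]), 'ee_rot': array([-0.5998845 ,  0.37289226,  0.60123922,  0.37363263]), 'contact_force': array([ 0.26853493, -0.13565246, -0.36781853]), 'wrist_torque': array([0.00156369, 0.03137807, 0.03038232]), 'gripper_width': 85.74644480902512}
['IKError', 'tcp_to_grasp']
side [[475.20706598   0.         320.69890817]
 [  0.         475.20706598 235.52439708]
 [  0.           0.           1.        ]] -0.12599066217319901 [[-8.58947331e-01 -3.34160068e-01  3.88003262e-01  3.64494122e+01]
 [-5.12024277e-01  5.69915228e-01 -6.42672368e-01  6.93715666e+02]
 [-6.37352556e-03 -7.50688805e-01 -6.60625232e-01  7.88316200e+02]
 [ 0.00000000e+00  0.00000000e+00  0.00000000e+00  1.00000000e+00]]
top [[576.55429277   0.         308.90655582]
 [  0.         576.55429277 230.99866826]
 [  0.           0.           1.        ]] -0.016911433980705427 [[-1.81512078e-02 -9.97173725e-01  7.29047059e-02  3.50727648e+02]
 [-9.99817630e-01  1.85355052e-02  4.59807392e-03  2.60107994e+01]
 [-5.93640405e-03 -7.28079496e-02 -9.97328312e-01  1.28662311e+03]
 [ 0.00000000e+00  0.00000000e+00  0.00000000e+00  1.00000000e+00]]
```

View pics/side0.png

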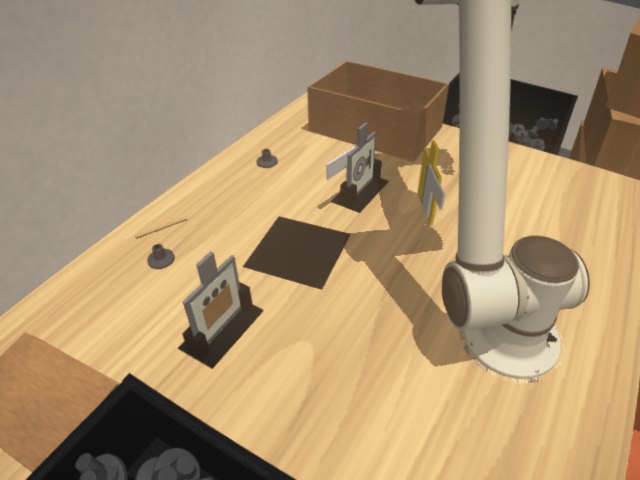

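View pics/top0.png

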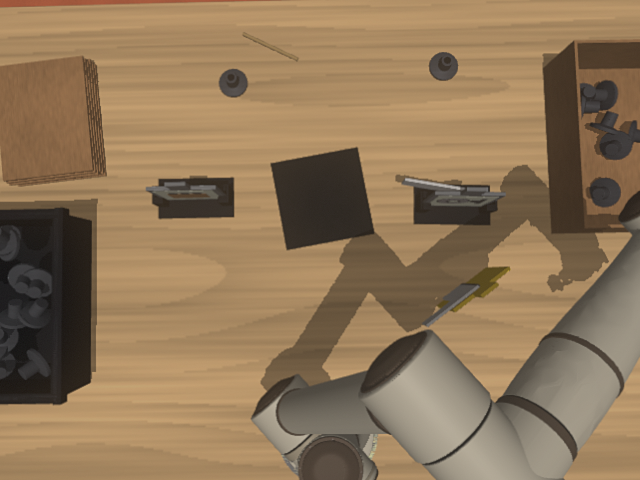

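```bash
cat > h.py <<'E'
import numpy as np, cv2
from bench import status,get_image,arm
from scipy.spatial.transform import Rotation as R
def crop(d,x0,y0,w,h,s,fn):
    c=d["img"][y0:y0+h,x0:x0+w,::-1]; cv2.imwrite(fn,cv2.resize(c,None,fx=s,fy=s,interpolation=cv2.INTER_CUBIC))
def proj(d,P):
    T=np.linalg.inv(d["world_from_camera"]); P=np.atleast_2d(P); c=P@T[:3,:3].T+T[:3,3]
    s=c[:,:2]/c[:,2:]; r2=(s**2).sum(1,keepdims=True); s=s*(1+d["k1"]*r2)
    K=d["mtx"]; return s*[K[0,0],K[1,1]]+K[:2,2]
def ray(d,uv):
    uv=np.array(uv,float); K=d["mtx"]; q=(uv-K[:2,2])/[K[0,0],K[1,1]]; s=q.copy()
    for _ in range(20): s=q/(1+d["k1"]*(s@s))
    T=d["world_from_camera"]; v=T[:3,:3]@np.array([s[0],s[1],1]); return T[:3,3],v
def onz(d,uv,z):
    o,v=ray(d,uv); return o+v*(z-o[2])/v[2]
def tri(d1,u1,d2,u2):
    (a,v),(b,w)=ray(d1,u1),ray(d2,u2); v=v/np.linalg.norm(v);w=w/np.linalg.norm(w)
    t=np.linalg.lstsq(np.c_[v,-w],b-a,rcond=None)[0]; p,q=a+t[0]*v,b+t[1]*w; return (p+q)/2,np.linalg.norm(p-q)
E
python3 - <<'E'
from h import *
d=get_image("top");crop(d,380,150,150,100,5,"pics/t1.png");crop(d,260,130,130,130,4.5,"pics/t2.png")
d=get_image("side");crop(d,310,110,100,110,5.4,"pics/s1.png");crop(d,230,200,130,100,6,"pics/s2.png")
E
```

```text
(no output)
```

View pics/t1.png

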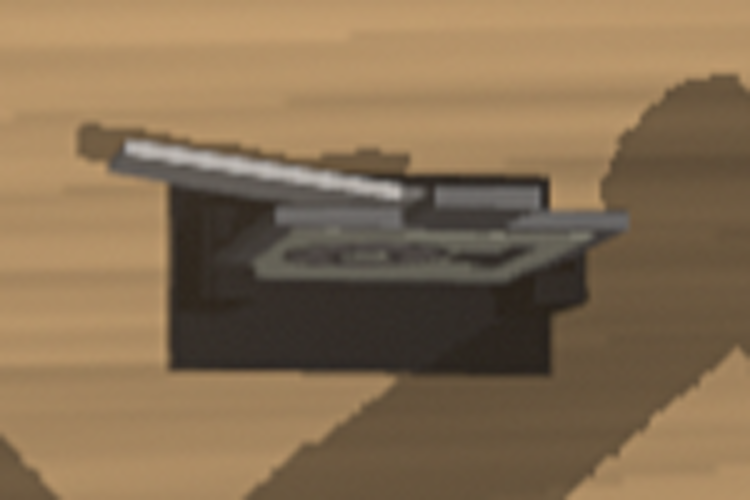

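View pics/s1.png

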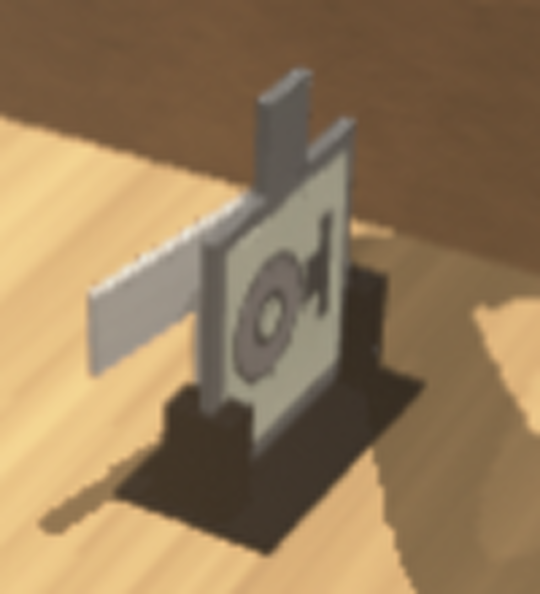

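View pics/t2.png

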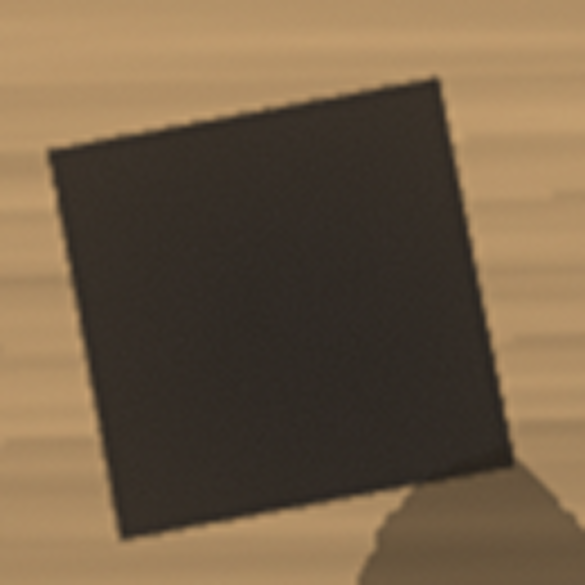

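View pics/s2.png

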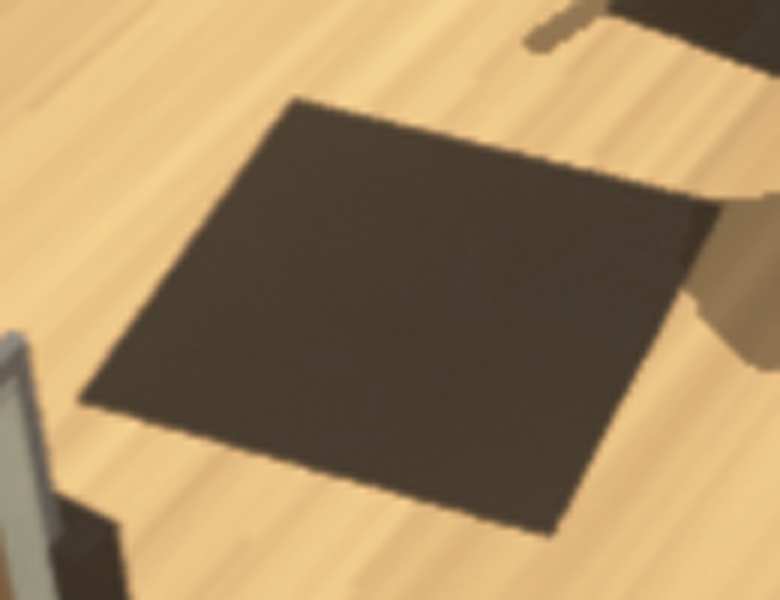

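```bash
cat > fit.py <<'E'
from h import *
t=get_image("top");s=get_image("side")
T=lambda x,y:((x+.5)/5+379.5,(y+.5)/5+149.5)
S=lambda x,y:((x+.5)/5.4+309.5,(y+.5)/5.4+109.5)
M=lambda x,y:((x+.5)/4.5+259.5,(y+.5)/4.5+129.5)
N=lambda x,y:((x+.5)/6+229.5,(y+.5)/6+199.5)
print("rack top FL FR BL",[onz(t,T(*p),6).round(1)[:2] for p in((170,370),(550,373),(170,182),(548,178))])
print("rack side",[onz(s,S(*p),6).round(1)[:2] for p in((115,493),(268,553),(425,383))])
A=np.array([onz(t,M(*p),3)[:2] for p in((50,150),(438,78),(513,464),(123,538))])
B=np.array([onz(s,N(*p),3)[:2] for p in((80,400),(295,98),(720,204),(550,536))])
for C in (A,B):
    print(C.round(1).tolist(),C.mean(0).round(1))
e=A[0]-A[1]+A[3]-A[2];print("yaw",np.degrees(np.arctan2(-e[0],e[1])))
e=B[0]-B[1]+B[3]-B[2];print("yaw",np.degrees(np.arctan2(-e[0],e[1])))
print("ear tip",tri(t,T(118,150),s,S(90,290)))
print("ear tip at z151",onz(t,T(118,150),151),onz(s,S(90,290),151), "inner",onz(t,T(400,187),151))
print("lug top back/left etc z206",[onz(t,T(*p),206).round(1) for p in((515,213),(628,212))],[onz(s,S(*p),206).round(1) for p in((260,98),(310,72))])
print("panel top",[onz(s,S(*p),156).round(1) for p in((205,243),(352,120))])
E
python3 fit.py
```

```text
rack top FL FR BL [array([ 456.5, -201.6]), array([ 452., -371.]), array([ 541. , -204.3]), array([ 539.7, -373.7])]
rack side [array([ 545. , -203.8]), array([ 456.3, -199.6]), array([ 450.8, -371.7])]
[[599.9, 115.2], [632.7, -79.9], [438.0, -112.3], [404.9, 81.6]] [518.9   1.1]
[[599.1, 115.5], [632.8, -81.5], [438.9, -113.3], [404.7, 83.3]] [518.9   1. ]
yaw 9.617162475101107
yaw 9.788535245331689
ear tip (array([ 532.0194455, -156.8860508,  156.7060223]), np.float64(0.6364503480175994))
ear tip at z151 [ 532.64931372 -157.9551598   151.        ] [ 536.79648194 -164.44948332  151.        ] inner [ 515.75494783 -269.48627641  151.        ]
lug top back/left etc z206 [array([ 497.1, -298.3,  206. ]), array([ 496.7, -341. ,  206. ])] [array([ 508.5, -273.4,  206. ]), array([ 499.8, -308.3,  206. ])]
panel top [array([ 507.1, -219.5,  156. ]), array([ 499. , -359.7,  156. ])]
```

```bash
cat >> fit.py <<'E'
print('---')
print("panel top back",[onz(t,T(*p),156).round(1) for p in((275,207),(628,212))],"front",[onz(t,T(*p),156).round(1) for p in((255,235),(600,235),)])
print("lug back",[onz(t,T(*p),206).round(1) for p in((437,186),(540,185))],"front",[onz(t,T(*p),206).round(1) for p in((437,205),(540,207))])
# model overlay
def model(x,y,yaw,lean,z0=6,ang=0.15):
    Rb=R.from_euler('ZY',[yaw,lean],degrees=True).as_matrix()
    o=np.array([x,y,z0])
    L=lambda a:np.array(a,float)@Rb.T+o
    c=[(f,yy,zz) for f in(-4,4) for (yy,zz) in((-70,0),(-70,150),(-20,150),(-20,200),(20,200),(20,150),(70,150),(70,0))]
    h=np.array([8,0,0]);u=np.array([np.sin(ang),np.cos(ang),0])
    return L(c),L([h+130*u+[0,0,145],h+130*u+[0,0,100],h+[0,0,145]])
def draw(d,par,box,sc,fn):
    x0,y0,w,h=box
    im=cv2.resize(d["img"][y0:y0+h,x0:x0+w,::-1],None,fx=sc,fy=sc,interpolation=cv2.INTER_CUBIC)
    c,l=model(*par)
    for P,cl in((c[:8],(0,0,255)),(c[8:],(0,255,0)),(l,(255,0,0))):
        q=((proj(d,P)+.5-[x0,y0])*sc-.5).round().astype(int); cv2.polylines(im,[q],len(P)==8,cl,1)
    cv2.imwrite(fn,im)
E
cat >> fit.py <<'E'
import sys
par=tuple(map(float,sys.argv[1].split(',')))
n=sys.argv[2]
draw(t,par,(380,150,150,100),5,f"pics/ot{n}.png");draw(s,par,(310,110,100,110),5.4,f"pics/os{n}.png")
E
python3 fit.py 498,-287.5,-1.8,2,6,0.13 1 |sed -n '/---/,$p'
python3 -c "
import cv2,numpy as np
a=cv2.imread('pics/ot1.png');b=cv2.imread('pics/os1.png')
a=cv2.resize(a,None,fx=.6,fy=.6) if 0 else a
print(a.shape,b.shape)"
```

```text
---
panel top back [array([ 508. , -218.5,  156. ]), array([ 503.4, -358. ,  156. ])] front [array([ 497. , -210.2,  156. ]), array([ 494.5, -346.5,  156. ])]
lug back [array([ 507.9, -269.2,  206. ]), array([ 507.6, -308.2,  206. ])] front [array([ 500.7, -268.9,  206. ]), array([ 499.2, -307.8,  206. ])]
(500, 750, 3) (594, 540, 3)
```

View pics/ot1.png

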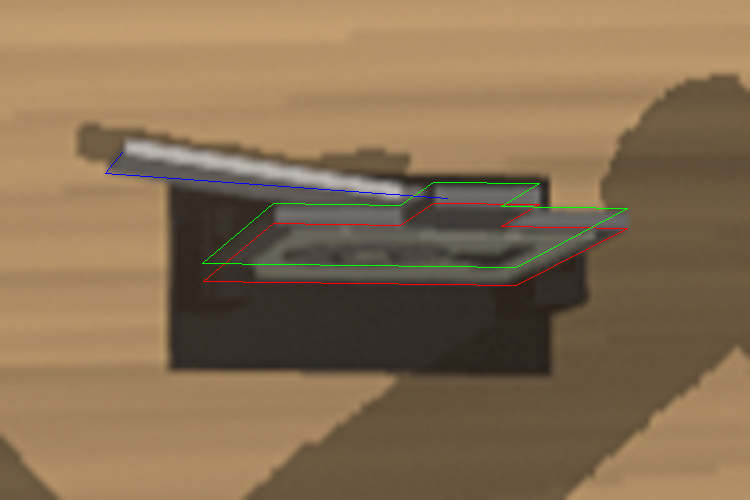

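View pics/os1.png

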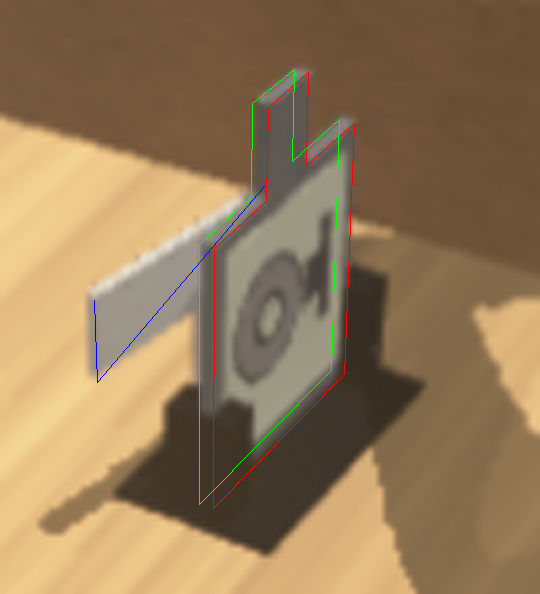

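```bash
cat > mv.py <<'E'
# usage: mv.py x y z yawz  (target TCP; yawz = desired heading of tool z, deg, mod 180) -> shift in tool axes
from h import *
import sys
def info(tgt=None,yaw=None):
    s=status.read_state(); Rm=R.from_quat(s["ee_rot"]).as_matrix(); p=s["position"]
    h=np.degrees(np.arctan2(Rm[1,2],Rm[0,2]))
    print("t",round(s["clock"],2),"tcp",p.round(1),"zhead",h.round(2),"w",round(s["gripper_width"],1),"F",s["contact_force"].round(1),"q",s["joints"].round(2))
    if tgt is not None:
        print("shift",(Rm.T@(np.array(tgt)-p)).round(1))
    if yaw is not None:
        # spin about tool x (down): heading decreases with +spin
        d=(h-yaw+90)%180-90; print("spin",round(d,2)); 
    return s,Rm
if __name__=="__main__":
    a=list(map(float,sys.argv[1:])); s,Rm=info(a[:3] if len(a)>=3 else None,a[3] if len(a)>3 else None); print(Rm.round(3).tolist())
E
python3 mv.py 505 -182 320 -1.8
python3 -c "
from h import *
d=get_image('top');print([onz(d,p,120).round() for p in((427,322),(510,268))])"
```

```text
t 0.4 tcp [ 276.8 -560.3  231.2] zhead 116.29 w 85.2 F [-0.5 -1.  -0.1] q [-0.85  0.38  0.01 -0.   -1.19 -0.26]
shift [ -88.8 -372.1  238.1]
spin -61.91
[[-0.0, -0.897, -0.443], [0.0, -0.443, 0.897], [-1.0, 0.0, 0.0]]
[array([ 249., -202.,  120.]), array([ 354., -373.,  120.])]
```

Call:
apply_moves:
  targets: "-45 0 0 0 1; -89 -30 20 -7 1; -89 -70 40 -14 1; -89 -105 65 -21 1; -89 -140 88 -28 1; -89 -175 110 -35 1; -89 -210 132 -42 1; -89 -245 155 -49 1; -89 -280 178 -56 1; -89 -315 200 -62 1"

```text
clock: 1.28
position: [462.8, -253.3, 320.8]
ee_rot: [0.707, -0.009, -0.707, -0.008]
contact_force: [1.2, -0.9, -0.1]
gripper_width: 0.4
```

```bash
python3 mv.py 490 -178 320 -1.8
```

```text
t 1.28 tcp [ 462.8 -253.3  320.8] zhead 178.62 w 0.4 F [ 1.2 -0.9 -0.1] q [-0.19  0.16 -0.07 -0.   -1.33  0.17]
shift [  0.8 -75.9 -25.4]
spin 0.42
[[0.001, -0.024, -1.0], [-0.0, -1.0, 0.024], [-1.0, 0.0, -0.001]]
```

Call:
apply_moves:
  targets: "0 -40 -13 0 1; 0 -75 -26 0 1; 40 -75 -26 0 1; 80 -75 -26 0 1; 120 -75 -26 0 1; 160 -75 -26 0 1; 190 -75 -26 0 1; 208 -75 -26 0 1; 208 -75 -26 0 1; 208 -75 -26 0 1"

```text
clock: 2.12
position: [490.5, -181.2, 112.1]
ee_rot: [-0.706, 0.011, 0.708, 0.01]
contact_force: [0.6, -0.7, 0.4]
gripper_width: -0.0
```

```bash
python3 mv.py 505 -178 112 -1.8; python3 -c "
from h import *
d=get_image('top');crop(d,380,130,170,120,4.5,'pics/t3.png')
d=get_image('side');crop(d,290,60,130,160,3.7,'pics/s3.png')"
```

```text
t 2.12 tcp [ 490.5 -181.2  112.1] zhead 178.31 w -0.0 F [ 0.6 -0.7  0.4] q [-0.04  0.34 -0.4   0.   -0.83  0.01]
shift [  0.   -3.6 -14.4]
spin 0.11
[[-0.002, -0.029, -1.0], [-0.0, -1.0, 0.029], [-1.0, 0.0, 0.002]]
```

View pics/t3.png

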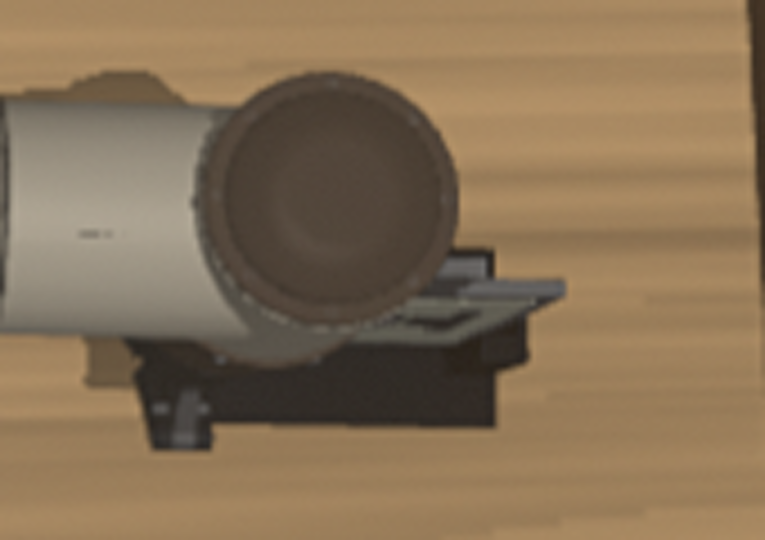

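View pics/s3.png

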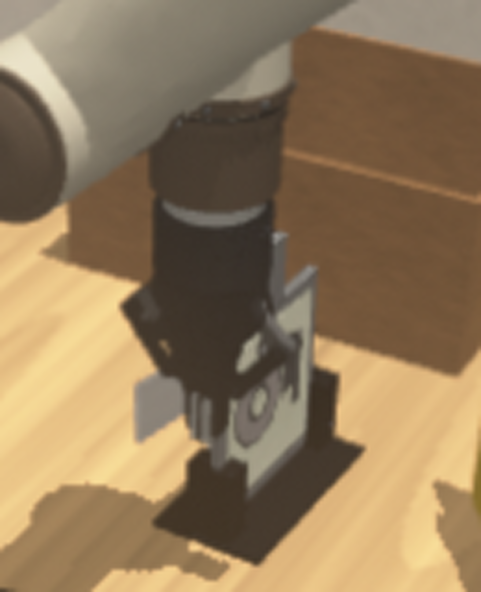

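```bash
cat > arc.py <<'E'
from mv import *
import sys
a0,a1,n,r,z=map(float,sys.argv[1:6]); ex=float(sys.argv[6]) if len(sys.argv)>6 else 0
s,Rm=info()
H=np.array([510,-288.3]); y0=np.radians(-1.8)
for a in np.linspace(a0,a1,int(n)):
    t=np.radians(a); nn=np.array([-np.cos(t),np.sin(t)]); sup=14*abs(np.cos(t))+11*abs(np.sin(t))
    c=r*np.array([np.sin(t),np.cos(t)])+(3+sup-ex)*nn
    c=np.array([[np.cos(y0),-np.sin(y0)],[np.sin(y0),np.cos(y0)]])@c+H
    print(round(a),c.round(0),(Rm.T@(np.array([*c,z])-s["position"])).round(1))
E
python3 arc.py 10 60 8 108 122
```

```text
t 2.22 tcp [ 492.  -181.3  114.1] zhead 178.32 w -0.5 F [ 0.3 -0.2  0.3] q [-0.04  0.33 -0.4   0.   -0.83  0.01]
10 [ 514. -179.] [ -7.9  -3.2 -21.7]
17 [ 527. -180.] [ -7.8  -2.6 -34.5]
24 [ 539. -182.] [ -7.8  -0.3 -47.3]
31 [ 552. -187.] [ -7.7   3.5 -60.1]
39 [ 564. -193.] [ -7.7   9.1 -72.4]
46 [ 576. -200.] [ -7.6  16.3 -84.3]
53 [ 586. -209.] [ -7.6  25.2 -95.2]
60 [ 596. -220.] [  -7.5   35.7 -105.1]
```

Call:
apply_moves:
  targets: "-8 -3 -10 0 1; -8 -3 -22 0 1; -8 -3 -35 0 1; -8 0 -47 0 1; -8 3 -60 0 1; -8 9 -72 0 1; -8 16 -84 0 1; -8 25 -95 0 1; -8 36 -105 0 1; -8 36 -105 0 1"

```text
clock: 3.05
position: [597.1, -221.9, 122.5]
ee_rot: [0.709, -0.011, -0.705, -0.01]
contact_force: [0.4, -0.0, -0.1]
gripper_width: 0.0
```

```bash
python3 arc.py 60 90 7 108 122; python3 -c "
from h import *
d=get_image('top');crop(d,380,100,170,140,4.5,'pics/t4.png')
d=get_image('side');crop(d,270,60,150,160,3.7,'pics/s4.png')"
```

```text
t 3.05 tcp [ 597.1 -221.9  122.5] zhead 178.24 w 0.0 F [ 0.4 -0.  -0.1] q [-0.1   0.49 -0.11  0.   -0.96  0.07]
60 [ 596. -220.] [ 0.5 -1.8  1.2]
65 [ 602. -228.] [ 0.6  6.3 -4.9]
70 [ 607. -237.] [  0.6  15.1 -10.3]
75 [ 611. -247.] [  0.7  24.5 -14.9]
80 [ 615. -257.] [  0.7  34.3 -18.6]
85 [ 617. -267.] [  0.7  44.6 -21.3]
90 [ 618. -278.] [  0.7  55.1 -23. ]
```

View pics/s4.png

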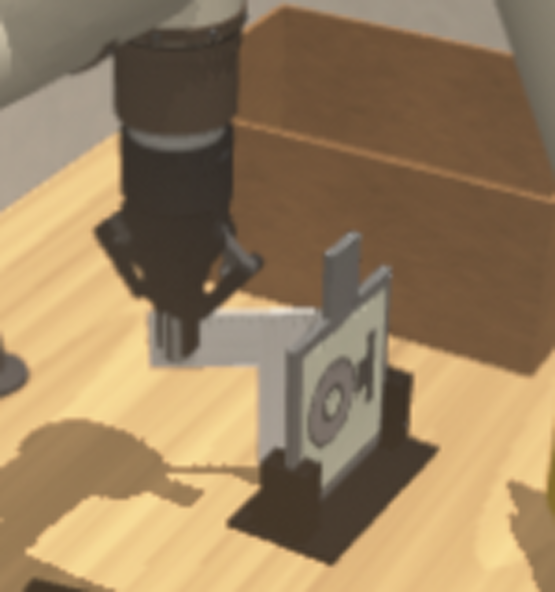

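View pics/t4.png

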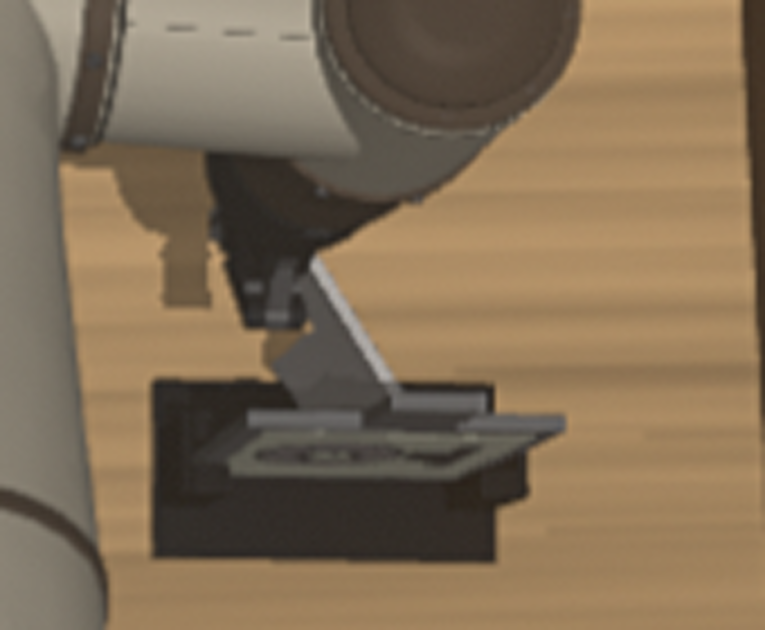

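Leg swings as planned (~60° out). Continue to just short of the stop, then creep.

Call:
apply_moves:
  targets: "0 6 -5 0 1; 0 15 -10 0 1; 0 24 -15 0 1; 0 34 -18 0 1; 0 40 -20 0 1; 0 45 -21 0 1; 0 50 -22 0 1; 0 50 -22 0 1"

```text
clock: 3.82
position: [614.9, -271.9, 120.0]
ee_rot: [-0.707, 0.011, 0.707, 0.011]
contact_force: [0.7, -1.0, -0.6]
gripper_width: 0.1
```

```bash
python3 arc.py 88 92 3 108 122; python3 -c "
from h import *
d=get_image('top');crop(d,380,100,170,140,4.5,'pics/t5.png')"
```

```text
t 3.82 tcp [ 614.9 -271.9  120. ] zhead 178.23 w 0.1 F [ 0.7 -1.  -0.6] q [-0.18  0.55 -0.01  0.   -1.01  0.15]
88 [ 618. -273.] [-2.   1.4 -3.1]
90 [ 618. -278.] [-2.   5.6 -3.7]
92 [ 619. -281.] [-2.   8.9 -4.1]
```

View pics/t5.png

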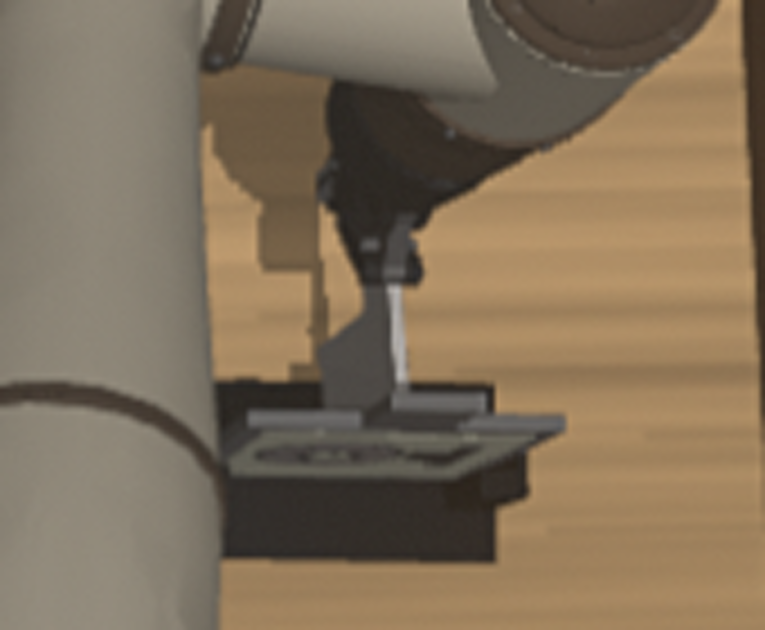

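Call:
apply_moves:
  targets: "0 1 0 0 1; 0 2 0 0 1; 0 2 0 0 1"

```text
clock: 4.12
position: [614.8, -272.7, 120.4]
ee_rot: [-0.707, 0.01, 0.707, 0.01]
contact_force: [-0.1, 0.3, 0.3]
gripper_width: 0.0
```

Call:
apply_moves:
  targets: "0 1 0 0 1; 0 2 0 0 1; 0 2 0 0 1"

```text
clock: 4.37
position: [614.9, -274.8, 120.4]
ee_rot: [0.707, -0.011, -0.707, -0.011]
contact_force: [0.4, -0.1, 0.4]
gripper_width: -0.2
```

Call:
apply_moves:
  targets: "0 1 0 0 1; 0 1.5 0 0 1; 0 1.5 0 0 1"

```text
clock: 4.62
position: [614.8, -276.5, 120.3]
ee_rot: [0.707, -0.011, -0.707, -0.011]
contact_force: [-0.7, 0.7, -0.7]
gripper_width: -0.2
```

Call:
apply_moves:
  targets: "0 1 0 0 1; 0 2 0 0 1; 0 2 0 0 1"

```text
clock: 4.87
position: [614.7, -278.5, 120.3]
ee_rot: [0.707, -0.011, -0.707, -0.011]
contact_force: [-0.3, 0.4, 0.7]
gripper_width: -0.1
```

Call:
apply_moves:
  targets: "0 1 0 0 1; 0 2 0 0 1; 0 2 0 0 1"

```text
clock: 5.12
position: [614.4, -280.2, 120.2]
ee_rot: [-0.707, 0.01, 0.707, 0.011]
contact_force: [0.1, 0.8, -0.5]
gripper_width: -0.2
```

```bash
python3 mv.py; python3 -c "
from h import *
d=get_image('top');crop(d,430,140,85,75,8,'pics/t6.png')"
```

```text
t 5.12 tcp [ 614.4 -280.2  120.2] zhead 178.27 w -0.2 F [ 0.1  0.8 -0.5] q [-0.19  0.56 -0.   -0.   -1.02  0.16]
[[-0.001, -0.03, -1.0], [0.0, -1.0, 0.03], [-1.0, -0.0, 0.001]]
```

View pics/t6.png

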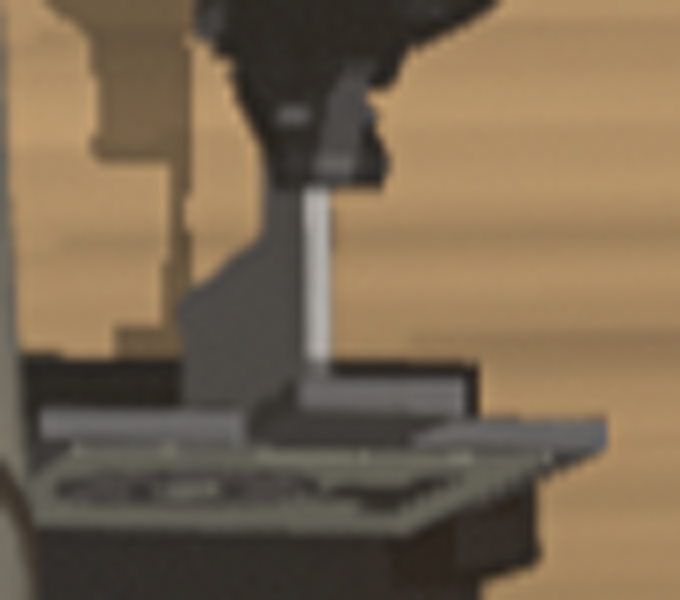

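Call:
apply_moves:
  targets: "0 1 0 0 1; 0 2 0 0 1; 0 2 0 0 1"

```text
clock: 5.42
position: [614.3, -282.0, 120.1]
ee_rot: [-0.707, 0.01, 0.707, 0.011]
contact_force: [-1.5, 3.2, 0.7]
gripper_width: -0.5
```

Call:
apply_moves:
  targets: "0 1 0 0 1; 0 2 0 0 1; 0 2 0 0 1"

```text
clock: 5.67
position: [614.8, -284.1, 120.5]
ee_rot: [0.707, -0.01, -0.707, -0.011]
contact_force: [0.1, 4.3, 1.6]
gripper_width: 0.3
```

```bash
python3 mv.py; python3 -c "
from h import *
d=get_image('top');crop(d,430,140,85,75,8,'pics/t7.png')"
```

```text
t 5.67 tcp [ 614.8 -284.1  120.5] zhead 178.29 w 0.3 F [0.1 4.3 1.6] q [-0.19  0.56  0.   -0.   -1.02  0.17]
[[0.001, -0.03, -1.0], [0.0, -1.0, 0.03], [-1.0, -0.0, -0.001]]
```

View pics/t7.png

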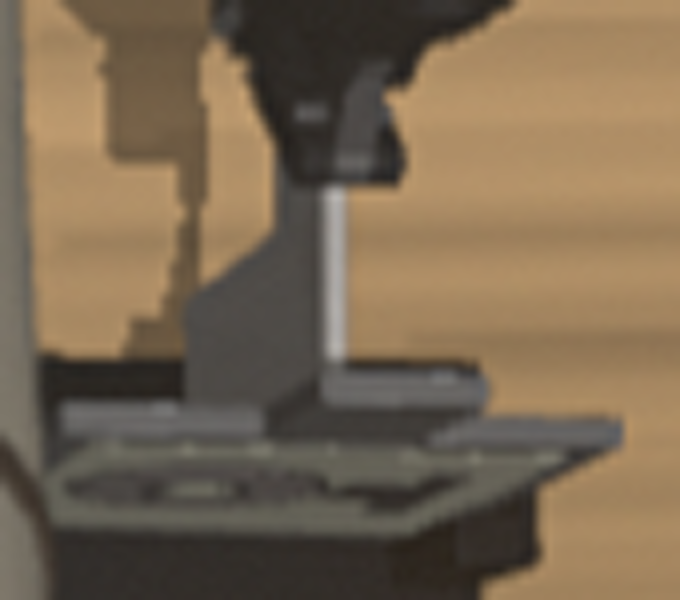

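Call:
apply_moves:
  targets: "0 -10 0 0 1; 0 -30 0 0 1; -40 -30 -10 0 1; -80 -30 -10 0 1; -120 -60 -10 0 0; -150 -90 -10 0 -1; -160 -130 -10 0 -1; -160 -170 -10 0 -1; -160 -170 -10 0 -1"

```text
clock: 6.47
position: [630.6, -110.0, 282.9]
ee_rot: [0.709, -0.009, -0.705, -0.009]
contact_force: [-0.8, -0.7, -0.2]
gripper_width: 60.6
```

```bash
python3 mv.py; python3 fit.py 498,-288,-1.8,2,6,1.571 2 >/dev/null
```

```text
t 6.47 tcp [ 630.6 -110.   282.9] zhead 178.57 w 60.6 F [-0.8 -0.7 -0.2] q [ 0.08  0.38  0.13  0.   -1.31 -0.1 ]
[[0.006, -0.025, -1.0], [0.0, -1.0, 0.025], [-1.0, -0.0, -0.006]]
```

View pics/ot2.png

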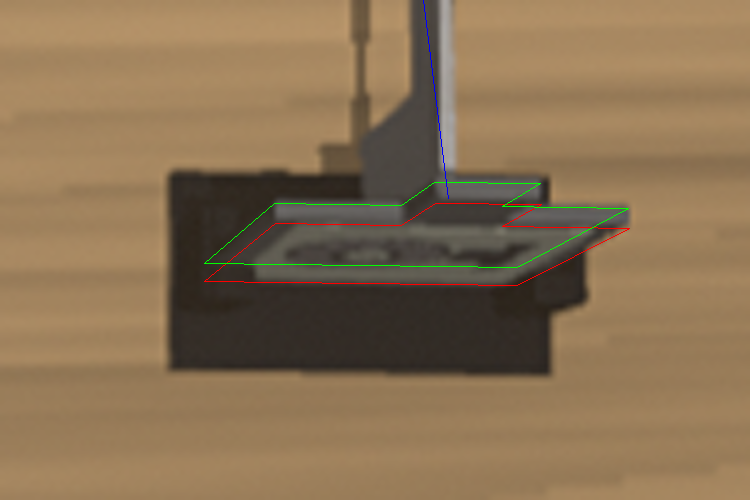

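View pics/os2.png

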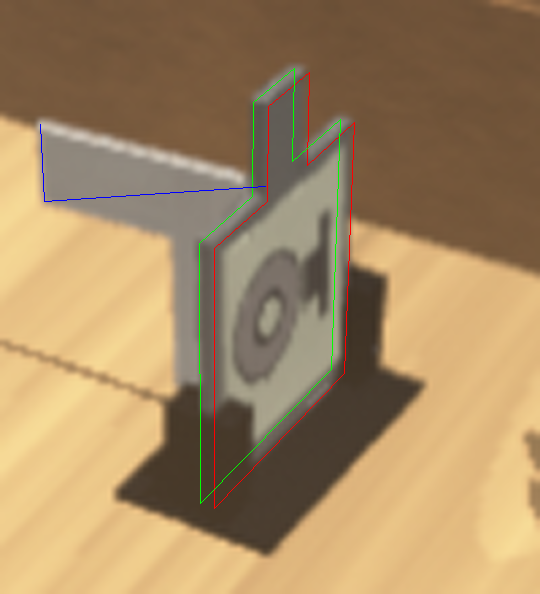

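```bash
python3 mv.py 503.5 -288 285 -1.8;
```

```text
t 6.57 tcp [ 629.8 -113.1  280.9] zhead 178.47 w 74.3 F [ 0.6 -0.1  1. ] q [ 0.08  0.38  0.13  0.   -1.32 -0.1 ]
shift [ -4.1 178.2 121.6]
spin 0.27
[[0.001, -0.027, -1.0], [-0.001, -1.0, 0.027], [-1.0, 0.001, -0.001]]
```

Call:
apply_moves:
  targets: "-4 34 24 0 -1; -4 68 47 0 -1; -4 102 70 0 -1; -4 136 93 0 -1; -4 165 112 0 -1; -4 178 121 0 -1; -4 178 121 0 -1; -4 178 121 0 -1"

```text
clock: 7.23
position: [502.2, -291.0, 283.9]
ee_rot: [-0.707, 0.012, 0.707, 0.012]
contact_force: [0.7, 0.4, -0.7]
gripper_width: 85.4
```

```bash
python3 mv.py 503.5 -288 166 -1.8;
```

```text
t 7.23 tcp [ 502.2 -291.   283.9] zhead 178.08 w 85.4 F [ 0.7  0.4 -0.7] q [-0.25  0.28 -0.02  0.   -1.28  0.21]
shift [117.9  -3.1  -1.2]
spin -0.12
[[-0.001, -0.034, -0.999], [-0.0, -0.999, 0.034], [-1.0, 0.0, 0.001]]
```

Call:
apply_moves:
  targets: "30 -3 -1 0 -1; 60 -3 -1 0 -1; 90 -3 -1 0 -1; 110 -3 -1 0 -1; 118 -3 -1 0 -1; 118 -3 -1 0 -0.3; 118 -3 -1 0 0.2; 118 -3 -1 0 0.4; 118 -3 -1 0 0.5; 118 -3 -1 0 0.5"

```text
clock: 8.07
position: [505.2, -286.2, 167.8]
ee_rot: [0.708, -0.011, -0.706, -0.01]
contact_force: [0.9, 0.5, 0.5]
gripper_width: 25.6
```

```bash
python3 mv.py; python3 -c "
from h import *
d=get_image('side');crop(d,300,30,120,180,3.3,'pics/s8.png')"
```

```text
t 8.07 tcp [ 505.2 -286.2  167.8] zhead 178.3 w 25.6 F [0.9 0.5 0.5] q [-0.24  0.36 -0.2   0.   -1.01  0.21]
[[0.003, -0.03, -1.0], [-0.001, -1.0, 0.03], [-1.0, 0.001, -0.003]]
```

View pics/s8.png

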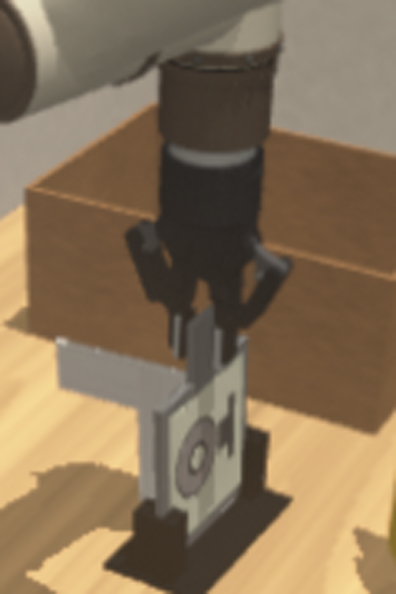

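Call:
apply_moves:
  targets: "0 0 0 0 0.7; 0 0 0 0 0.8; 0 0 0 0 1; 0 0 0 0 1; 0 0 0 0 1; 0 0 0 0 1"

```text
clock: 8.62
position: [503.0, -286.2, 167.1]
ee_rot: [-0.706, 0.011, 0.708, 0.011]
contact_force: [-3.5, 1.1, 5.9]
gripper_width: 7.3
```

Call:
apply_moves:
  targets: "-5 0 0 0 1; -15 0 0 0 1; -25 0 0 0 1; -35 0 0 0 1"

```text
clock: 8.95
position: [503.4, -285.7, 201.5]
ee_rot: [-0.706, 0.01, 0.708, 0.011]
contact_force: [-2.5, -1.0, -4.1]
gripper_width: 7.4
```

Call:
apply_moves:
  targets: "-15 0 0 0 1; -30 0 0 0 1; -45 0 0 0 1; -60 0 0 0 1; -70 0 0 0 1; -70 0 0 0 1"

```text
clock: 9.45
position: [506.2, -286.7, 275.0]
ee_rot: [0.71, -0.011, -0.704, -0.009]
contact_force: [0.8, -1.1, -2.4]
gripper_width: 7.1
```

```bash
python3 mv.py; python3 -c "
from h import *
d=get_image('side');crop(d,300,0,130,200,3,'pics/s9.png')"
```

```text
t 9.45 tcp [ 506.2 -286.7  275. ] zhead 178.32 w 7.1 F [ 0.8 -1.1 -2.4] q [-0.24  0.28 -0.04  0.   -1.25  0.21]
[[0.007, -0.029, -1.0], [-0.003, -1.0, 0.029], [-1.0, 0.003, -0.007]]
```

View pics/s9.png

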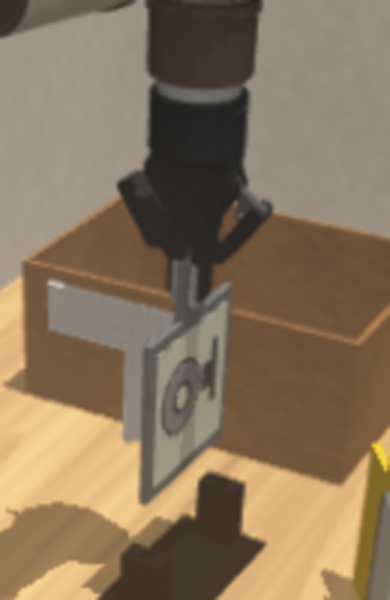

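```bash
python3 mv.py 491 -2 272 9.7
```

```text
t 9.5 tcp [ 505.4 -286.2  273. ] zhead 178.3 w 7.3 F [-0.   0.1 -3.1] q [-0.24  0.28 -0.04 -0.   -1.25  0.21]
shift [   0.7 -283.6   22.8]
spin -11.4
[[0.004, -0.03, -1.0], [-0.001, -1.0, 0.03], [-1.0, 0.001, -0.004]]
```

Call:
apply_moves:
  targets: "0 -20 2 0 1; 0 -50 4 -2 1; 0 -85 7 -4 1; 0 -120 10 -6 1; 0 -155 13 -8 1; 0 -190 16 -10 1; 0 -225 19 -11 1; 0 -255 21 -11.4 1; 0 -275 22 -11.4 1; 0 -283 23 -11.4 1"

```text
clock: 10.33
position: [489.4, 0.1, 270.4]
ee_rot: [-0.704, -0.061, 0.705, -0.06]
contact_force: [-0.4, 0.4, -2.1]
gripper_width: 7.2
```

Call:
apply_moves:
  targets: "20 0 0 0 1; 40 0 0 0 1; 60 0 0 0 1; 80 0 0 0 1; 85 0 0 0 1; 85 0 0 0 1; 85 0 0 0 1"

```text
clock: 10.92
position: [490.4, -2.8, 186.7]
ee_rot: [0.705, 0.06, -0.704, 0.06]
contact_force: [0.4, 1.0, -1.6]
gripper_width: 7.0
```

```bash
python3 mv.py 491 -2 165 9.7; python3 -c "
from h import *
d=get_image('side');crop(d,200,60,180,240,2.5,'pics/s10.png')
d=get_image('top');crop(d,260,80,140,180,3.3,'pics/t10.png')"
```

```text
t 10.92 tcp [490.4  -2.8 186.7] zhead -170.31 w 7.0 F [ 0.4  1.  -1.6] q [ 0.33  0.2  -0.38  0.   -0.99 -0.16]
shift [21.7 -0.7 -0.7]
spin -0.01
[[0.001, 0.168, -0.986], [-0.0, -0.986, -0.168], [-1.0, 0.001, -0.0]]
```

View pics/s10.png

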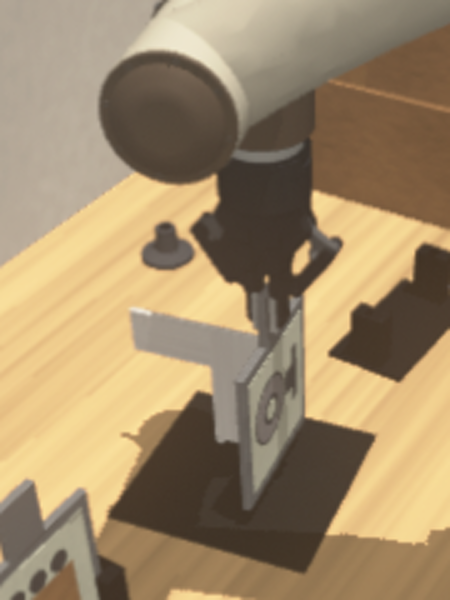

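View pics/t10.png

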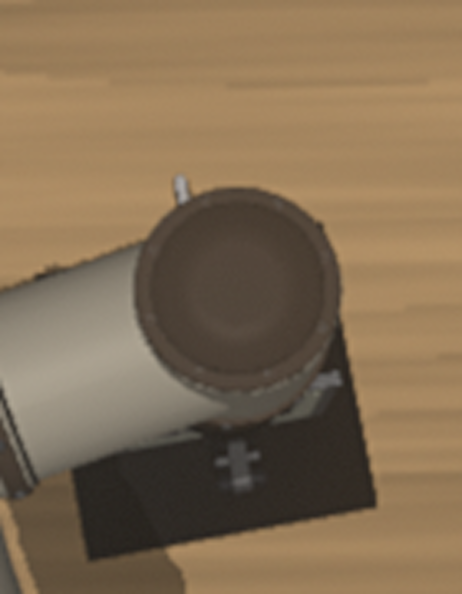

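Call:
apply_moves:
  targets: "8 0 0 0 1; 15 0 0 0 1; 18 0 0 0 1; 18 0 0 0 1; 18 0 0 0 1"

```text
clock: 11.43
position: [489.8, -2.6, 168.0]
ee_rot: [-0.704, -0.06, 0.705, -0.06]
contact_force: [-0.6, -0.4, -3.6]
gripper_width: 7.0
```

Call:
apply_moves:
  targets: "1 0 0 0 1; 2 0 0 0 1; 2 0 0 0 1; 2 0 0 0 1"

```text
clock: 11.77
position: [489.9, -2.5, 166.4]
ee_rot: [0.705, 0.06, -0.705, 0.06]
contact_force: [0.4, 1.5, -3.6]
gripper_width: 7.6
```

Call:
apply_moves:
  targets: "0.5 0 0 0 1; 1 0 0 0 1; 1 0 0 0 1; 1 0 0 0 1"

```text
clock: 12.1
position: [489.9, -2.5, 165.3]
ee_rot: [0.705, 0.06, -0.705, 0.06]
contact_force: [-0.2, -0.4, -2.9]
gripper_width: 7.1
```

Call:
apply_moves:
  targets: "0.5 0 0 0 1; 1 0 0 0 1; 1 0 0 0 1; 1 0 0 0 1"

```text
clock: 12.43
position: [489.8, -2.5, 164.3]
ee_rot: [-0.705, -0.06, 0.705, -0.06]
contact_force: [0.0, 0.4, -3.5]
gripper_width: 7.3
```

Call:
apply_moves:
  targets: "0.5 0 0 0 1; 1 0 0 0 1; 1 0 0 0 1; 1 0 0 0 1"

```text
clock: 12.77
position: [490.2, -2.5, 164.1]
ee_rot: [0.705, 0.06, -0.704, 0.06]
contact_force: [-1.0, -0.6, 4.8]
gripper_width: 7.2
```

Call:
apply_moves:
  targets: "0.5 0 0 0 1; 1 0 0 0 1; 1 0 0 0 1; 1 0 0 0 1"

```text
clock: 13.1
position: [490.5, -2.5, 164.1]
ee_rot: [0.705, 0.06, -0.704, 0.06]
contact_force: [-3.5, 0.6, 9.4]
gripper_width: 7.1
```

Call:
apply_moves:
  targets: "0.5 0 0 0 1; 1 0 0 0 1; 1 0 0 0 1; 1 0 0 0 1"

```text
clock: 13.43
position: [490.8, -2.5, 164.1]
ee_rot: [0.705, 0.06, -0.704, 0.06]
contact_force: [-3.8, 0.8, 14.8]
gripper_width: 7.1
```

Call:
apply_moves:
  targets: "-1 0 0 0 1; -2 0 0 0 1; -2 0 0 0 1; -2 0 0 0 1"

```text
clock: 13.77
position: [490.3, -2.5, 164.1]
ee_rot: [0.705, 0.06, -0.704, 0.06]
contact_force: [-1.3, -0.5, 7.2]
gripper_width: 7.3
```

```bash
python3 mv.py; cat > ov.py <<'E'
import sys,io,contextlib
a=sys.argv; par=a[1];n=a[2]
with contextlib.redirect_stdout(io.StringIO()):
    src=open('fit.py').read().split("import sys\npar")[0]
    exec(src)
par=tuple(map(float,par.split(',')))
draw(t,par,(250,70,160,200),3,f"pics/mt{n}.png");draw(s,par,(210,110,180,190),3.1,f"pics/ms{n}.png")
E
python3 ov.py 490.7,-4.3,9.7,0,3,1.571 1
```

```text
t 13.77 tcp [490.3  -2.5 164.1] zhead -170.29 w 7.3 F [-1.3 -0.5  7.2] q [ 0.33  0.22 -0.41  0.   -0.94 -0.16]
[[0.001, 0.169, -0.986], [-0.0, -0.986, -0.169], [-1.0, 0.0, -0.001]]
```

View pics/ms1.png

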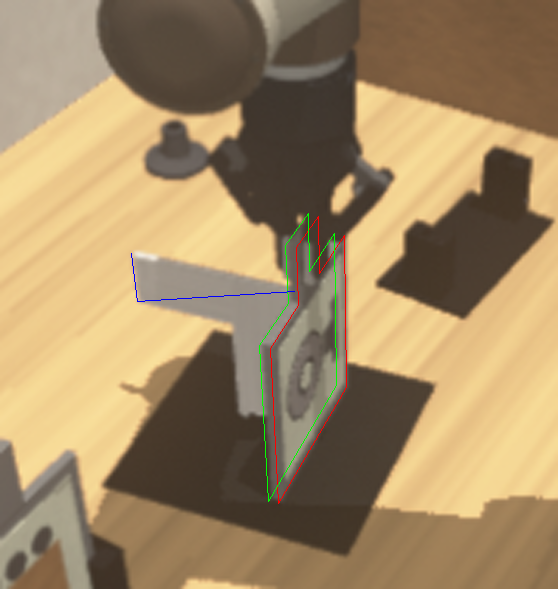

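Call:
apply_moves:
  targets: "-0.5 0 0 0 1; -1 0 0 0 0.9; -1 0 0 0 0.8; -1 0 0 0 0.75; -1 0 0 0 0.7; -1 0 0 0 0.65; -1 0 0 0 0.6; -1 0 0 0 0.6; -1 0 0 0 0.6"

```text
clock: 14.62
position: [489.9, -2.5, 164.3]
ee_rot: [0.705, 0.06, -0.705, 0.06]
contact_force: [-0.2, 0.2, 0.8]
gripper_width: 17.1
```

```bash
python3 mv.py; python3 ov.py 490.7,-4.3,9.7,2,3,1.571 2
```

```text
t 14.62 tcp [489.9  -2.5 164.3] zhead -170.31 w 17.1 F [-0.2  0.2  0.8] q [ 0.33  0.22 -0.41 -0.   -0.94 -0.16]
[[0.0, 0.168, -0.986], [0.0, -0.986, -0.168], [-1.0, -0.0, -0.0]]
```

View pics/ms2.png

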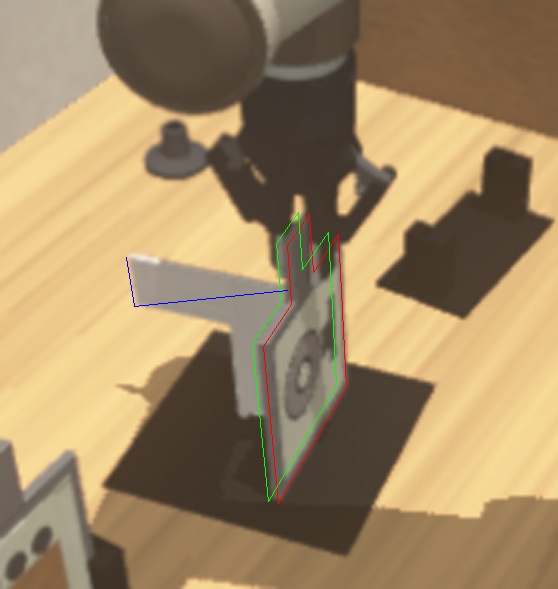

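Call:
apply_moves:
  targets: "0 0 0 0 0.55; 0 0 0 0 0.5; 0 0 0 0 0.45; 0 0 0 0 0.4; 0 0 0 0 0.35; 0 0 0 0 0.3; 0 0 0 0 0.25; 0 0 0 0 0.2; 0 0 0 0 0.15; 0 0 0 0 0.1"

```text
clock: 15.55
position: [489.9, -2.5, 164.3]
ee_rot: [0.705, 0.06, -0.705, 0.06]
contact_force: [0.1, -0.1, -1.4]
gripper_width: 38.6
```

Call:
apply_moves:
  targets: "0 0 0 0 0.05; 0 0 0 0 0; 0 0 0 0 -0.05; 0 0 0 0 -0.1; 0 0 0 0 -0.15; 0 0 0 0 -0.2; 0 0 0 0 -0.25; 0 0 0 0 -0.3; 0 0 0 0 -0.35; 0 0 0 0 -0.4"

```text
clock: 16.38
position: [489.9, -2.5, 164.3]
ee_rot: [0.705, 0.06, -0.705, 0.06]
contact_force: [-0.4, 0.7, -0.5]
gripper_width: 59.7
```

```bash
python3 mv.py; python3 ov.py 490.7,-4.3,9.7,10,3,1.571 3
```

```text
t 16.38 tcp [489.9  -2.5 164.3] zhead -170.31 w 59.7 F [-0.4  0.7 -0.5] q [ 0.33  0.22 -0.41 -0.   -0.94 -0.16]
[[0.0, 0.168, -0.986], [0.0, -0.986, -0.168], [-1.0, -0.0, -0.0]]
```

View pics/ms3.png

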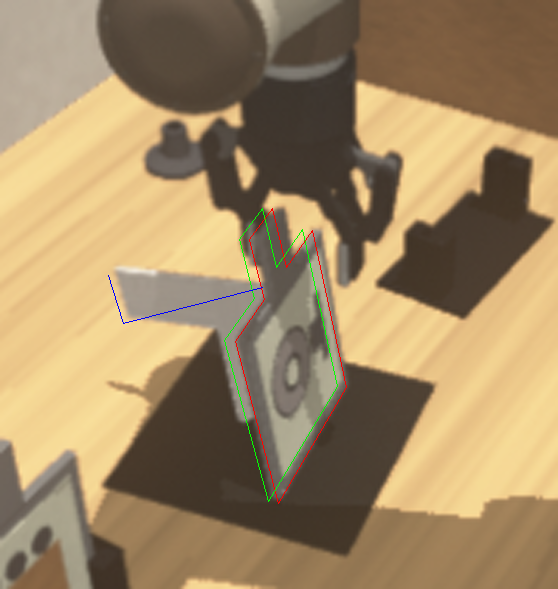

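Call:
apply_moves:
  targets: "0 0 0 0 -0.45; 0 0 0 0 -0.5; 0 0 0 0 -0.55; 0 0 0 0 -0.6; 0 0 0 0 -0.65; 0 0 0 0 -0.7; 0 0 0 0 -0.75; 0 0 0 0 -0.8; 0 0 0 0 -0.9; 0 0 0 0 -1"

```text
clock: 17.32
position: [489.8, -2.5, 164.3]
ee_rot: [-0.705, -0.06, 0.705, -0.06]
contact_force: [0.4, 0.3, -0.3]
gripper_width: 85.3
```

Call:
apply_moves:
  targets: "0 0 -2 0 -1; 0 0 -5 0 -1; 0 0 -8 0 -1; 0 0 -11 0 -1; 0 0 -13 0 -1; 0 0 -13 0 -1; 0 0 -13 0 -1"

```text
clock: 17.9
position: [502.7, -0.3, 164.1]
ee_rot: [-0.704, -0.06, 0.705, -0.06]
contact_force: [0.3, 0.0, -0.2]
gripper_width: 85.5
```

```bash
python3 mv.py; python3 ov.py 490.7,-4.3,9.7,10,3,1.571 4
```

```text
t 17.9 tcp [ 5.027e+02 -3.000e-01  1.641e+02] zhead -170.32 w 85.5 F [ 0.3  0.  -0.2] q [ 0.32  0.24 -0.38 -0.   -0.94 -0.15]
[[-0.0, 0.168, -0.986], [-0.0, -0.986, -0.168], [-1.0, -0.0, 0.0]]
```

View pics/ms4.png

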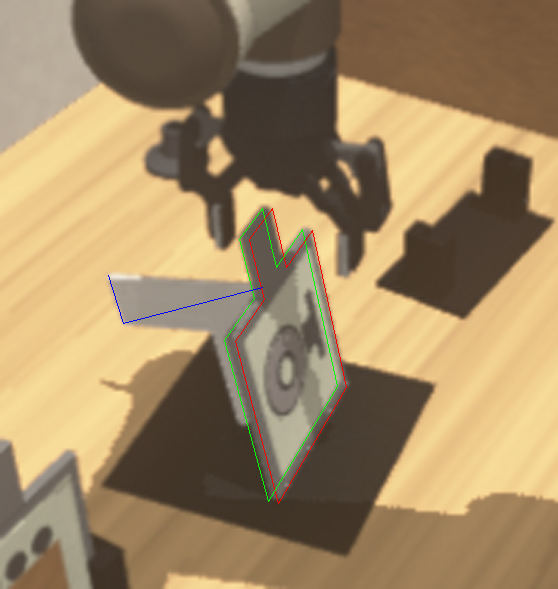

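Call:
apply_moves:
  targets: "-10 0 0 0 -1; -30 0 0 0 -1; -60 0 0 0 -1; -95 0 0 0 -1; -130 0 0 0 -1; -160 0 0 0 -1; -180 30 0 0 -1; -180 65 0 0 -1; -180 100 0 0 -1; -180 140 0 0 -1"

```text
clock: 18.83
position: [526.2, -139.1, 346.2]
ee_rot: [0.706, 0.06, -0.704, 0.06]
contact_force: [1.4, 0.9, -0.2]
gripper_width: 85.4
```

Call:
apply_moves:
  targets: "0 40 20 0 -1; 0 80 40 0 -1; 0 115 60 0 -1; 0 150 80 0 -1; 0 180 90 0 -1; 0 200 100 0 -1; 0 200 100 0 -1; 0 200 100 0 -1"

```text
clock: 19.5
position: [460.6, -353.2, 344.6]
ee_rot: [0.705, 0.059, -0.705, 0.059]
contact_force: [-0.1, 0.3, -0.3]
gripper_width: 85.6
```

```bash
python3 mv.py; python3 ov.py 490.7,-4.3,9.7,10,3,1.571 5; python3 -c "
from h import *
d=get_image('top');cv2.imwrite('pics/tf.png',d['img'][:,:,::-1])"
```

```text
t 19.5 tcp [ 460.6 -353.2  344.6] zhead -170.46 w 85.6 F [-0.1  0.3 -0.3] q [-0.38  0.25  0.1  -0.   -1.42  0.54]
[[-0.0, 0.166, -0.986], [0.0, -0.986, -0.166], [-1.0, -0.0, -0.0]]
```

View pics/ms5.png

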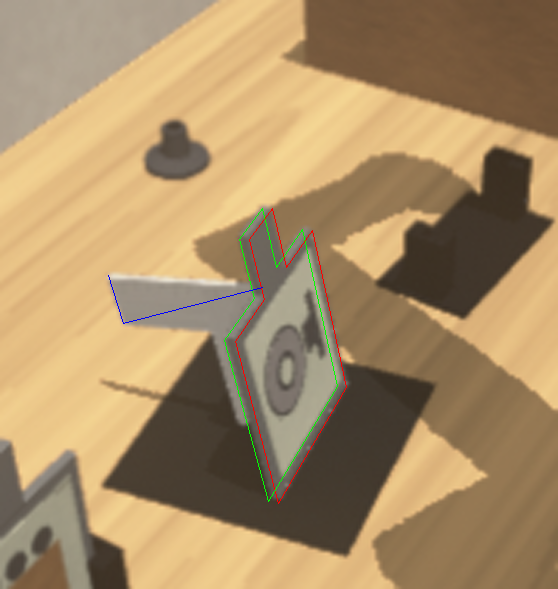

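View pics/mt5.png

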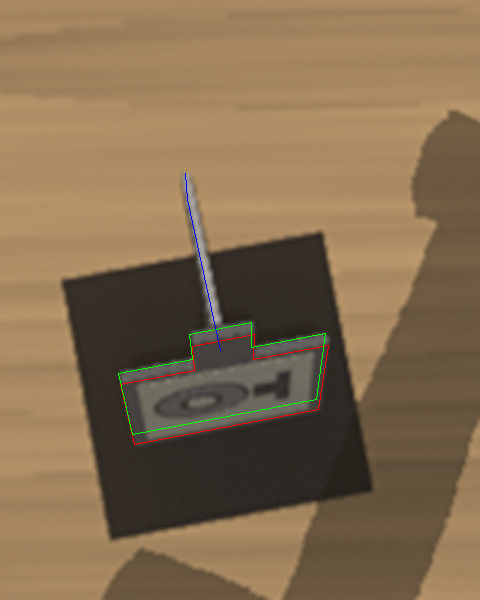

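View pics/tf.png

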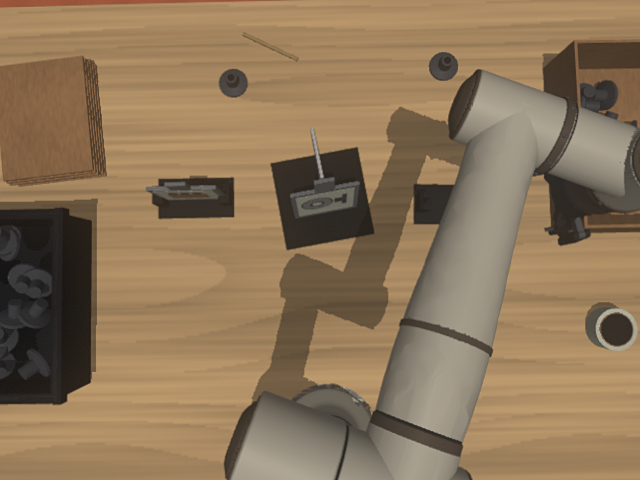

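```bash
python3 -c "
from bench import job
print(job.job_done())"
```

```text
the job is handed in; nothing more can be done
None
```

The board with the leg is standing by itself in the middle of the rubber mat, and the job is handed in at about 19.6 s.

- **What I did:** I pushed the leg's ear from the picture side with the shut fingers until the force rose to about 4 N at its stop. I then gripped the lug, lifted the board out and turned it about 11.5° to match the mat. I set its bottom edge on the mat with at most about 15 N. I opened the jaws slowly so the board eased back onto its leg, then moved the arm clear.
- **Last checks:** In the side and top pictures the board matches my model: about 10° back lean, turned about 9.7° like the mat, picture towards the robot, and leg fully out to within a degree or two. I placed the bottom edge about 28 mm in front of the mat centre, so the bottom edge and leg foot straddle the middle. The board looked the same in the pictures before and after the arm withdrew. The other board is still in its holder and nothing has fallen.
- **What deviated:** At the end of the leg push the board tipped slightly in its holder, but it settled back once I let go. No check failed.

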